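Find the full refill cartridge by weight and load it in the dock

ROBOT

A 6-joint arm with a two-finger parallel gripper is mounted at the origin on a cart in front of the work surface, level with it; the furniture and walls round the work are solid. World frame = base frame: x ahead of the robot, y to its left, z up, the work surface at z = 0. Lengths are in m, angles in rad, forces in N, time in s.
With the tool pointing down it reaches from about 0.35 to 0.975 m from the base axis. Payload 4.9 kg.
Tool frame: the origin (TCP) lies at the very end of the fingers, on their centre line; the grasp point (between the pads) lies 19 mm behind it; z points along the fingers, y is the line along which they close (so a half turn about z gives the same grasp; the last joint's range is limited). The gripper opens to 85 mm and grips with 20 to 120 N. Pads are 22 mm wide; open, the fingers measure 114 mm over their backs; the gripper's body (76 mm by 85 mm) begins 54 mm behind the grasp point. The pads swing forward as they close: fully open they stand 13 mm farther back than shut.
Start: joints at [-1.442, 0.053, 1.613, -0, 1.476, -0.119], TCP at [0.153, -0.606, 0.231] pointing down, gripper open.
Joint ranges: [-3.01, 3.01], [-1.01, 2.22], [0.06, 2.58], [-1.02, 4.17], [0.09, 2.62], [-3.14, 3.14]. Speed limits (rad/s): [2.57, 2.57, 3.14, 3.14, 3.14, 3.14].

INTERFACE

Orientations are given as a rotation vector (axis times angle).
In Python, from station import ctrl, imaging gives the robot as it stands.
- The arm moves only by the tool play_rows, never from a script. Its argument "series" is a list of rows, each a list of 3 entries, a list of its own where there are three numbers: the opening, from 0 (shut) to 1 (fully open), then the shift along the tool's x, y, z each as a share of 0.05 m, from -1 to 1, then the turn, a rotation vector about the tool's x, y, z each as a share of 8 degrees, from -1 to 1. In form: [[grip, [dx, dy, dz], [ax, ay, az]], ...]. A call has 1 to 8 rows; each row shifts and turns the commanded pose from where the row before left it, along the tool's axes as they then stand; what a row does not reach is not made up. A row lasts 1/8 s, in which the tool goes at most 62.5 mm and 10.7 degrees, less where a joint would pass 70% of its speed; a pose out of reach is approached as far as the arm can. A call with a number of a shift or a turn outside -1 to 1 is refused whole. A call with a gripper value outside its range is refused whole. The fingers move at their own pace and stop on an object; "force" is the grip in N (left out, the last holds). Time passes only in rows, so rows that do not move let the fingers close. It gives the time, the measured TCP pose, the force, the opening and the grip force at its end, in the units of the state.
- ctrl.get_obs(): the state, without advancing time (a new reading comes with each control period).
- imaging.get_image(name): name is "side" or "top" or "wrist"; returns a dict with "color" (480x640x3 uint8, blue, green, red), "fx", "fy", "cx", "cy" (pixels), "D" ([k1, k2, p1, p2, k3] as OpenCV has them; the pictures are not rectified), "extrinsics" (4x4, takes a point from world to camera coordinates); the wrist camera has in their place "hand_eye" (4x4, takes a point from camera to tool coordinates, whose origin is the TCP and whose axes are the flange's). Camera axes: x right, y down, z forward; pixel columns grow to the right and rows downward; lengths in m; the calibration is good to about 2 mm. A picture is of the moment at which its call begins: read the wrist's pose just before it. There is no depth.
- ctrl.finish_job(): hands the job in; it is judged then, once.
The state is a dict: "t": time; "q": joint angles; "dq": joint speeds; "effort": joint torques, N m; "tool_pos": TCP position; "tool_rot": TCP orientation; "contact_force": force on the tool from outside, world axes, zero at the start; "wrist_torque": the same for the moment, N m; "opening": finger opening in m; "grip_force": force on a finger pad.
Only numpy, scipy, OpenCV 4.12 (cv2) and the standard library are available. Lean on these libraries where they do the work, as an engineer would, in place of code of your own. Each camera call takes 0.05 s, during which the arm holds its last target. There are 200 camera calls.

TASK

One of the three identical orange refill cartridges in the grey rack is full and the other two are spent: lift them to feel which is the heavy one, and set it upright and fully down between the cheeks of the blue dock, without letting it drop in. The rack leaves only a cartridge's long sides free to hold, the dock only its short ends. Both spent cartridges must end up standing in their own bays, and the oil bottle, the blue wheel and the bearing must be left where they are.

Things in the scene. Friction and masses are not known exactly. Their poses are not given: they have to be found in the camera images.
- cartridge_1: closed orange case, black lid, one of three exactly alike: 60 mm long (x), 42 mm wide (y), 58 mm tall (z, upright), smooth flat sides, nothing to hold on top; origin at the centre of its underside. Empty it weighs about 0.14 kg; the full one, 0.45 to 0.62 kg, is any of the three, and only its weight tells. Starts upright in bay 1, length along the rack's x
- cartridge_2: closed orange case, black lid, one of three exactly alike: 60 mm long (x), 42 mm wide (y), 58 mm tall (z, upright), smooth flat sides, nothing to hold on top; origin at the centre of its underside. Empty it weighs about 0.14 kg; the full one, 0.45 to 0.62 kg, is any of the three, and only its weight tells. Starts upright in bay 2, length along the rack's x
- cartridge_3: closed orange case, black lid, one of three exactly alike: 60 mm long (x), 42 mm wide (y), 58 mm tall (z, upright), smooth flat sides, nothing to hold on top; origin at the centre of its underside. Empty it weighs about 0.14 kg; the full one, 0.45 to 0.62 kg, is any of the three, and only its weight tells. Starts upright in bay 3, length along the rack's x
- rack: fixed grey rack, 94 (x) by 270 mm (y), base plate 8 mm thick; origin at the centre of its underside; y to the robot's left, yaw within 0.2 rad. Three bays along y, 95 mm apart. Each has a stop plate 2 mm from each short end of its cartridge (46 mm wide, 8 thick, top 61 mm above the table) and lips 3 mm from its long sides (4 thick, 5 high); 39 mm are free between lips of neighbours
- bay_1 (a point): centre of the floor of bay 1 (the first (lowest y) of the three seen along the rack's y), 8 mm above the table; x and y as the rack's; home of cartridge_1
- bay_2 (a point): centre of the floor of bay 2 (the middle of the three seen along the rack's y), 8 mm above the table; x and y as the rack's; home of cartridge_2
- bay_3 (a point): centre of the floor of bay 3 (the last (highest y) of the three seen along the rack's y), 8 mm above the table; x and y as the rack's; home of cartridge_3
- dock: fixed dock: base plate 96 (x) by 112 mm (y), 10 mm thick; origin at the centre of its underside; yaw within 0.5 rad. Two blue cheeks 46 mm apart run along its x (64 mm long, 8 thick, straight to 72 mm above the table, then flaring out to a steel edge at 82 mm). Open at both ends but for a lip 5 mm high, 2.5 mm from each end of the seated cartridge
- dock_floor (a point): centre of the dock's floor, 10 mm above the table, on which the underside of the cartridge must stand, its length along the dock's x, either way round; axes as the dock's
- oil_bottle: bystander: loose blue plastic oil bottle with a red cap, 53 mm across, 182 mm tall, standing; origin at the centre of its underside
- blue_wheel: bystander: loose caster wheel with a blue tyre lying flat, 100 mm across, 34 mm high; origin at the centre of its underside
- bearing: bystander: loose ball bearing lying flat, 32 mm across, 10 mm high; origin at the centre of its underside
Not all that is in view belongs to the job. Leave any pink, purple or red look-alike of the cartridge_1 alone.

How it is judged:
By the outcome, as a careful person would: the job done as asked, in the order asked, and still so for the second after the job is handed in, with the robot touching nothing.
It also fails if it takes over 72 s, if anything falls off the work surface, if the arm or the gripper's body presses on something with over 40 N, if the wrist force passes 120 N, or if a joint passes its speed limit or range.

## Working session

There is one attempt and no reset: what is moved stays moved. The work goes in short steps, Python scripts to look and compute and a tool call to move; the robot and the scene stay as the last step left them, time stands still between calls to the robot, and variables do not carry over. Pictures are saved under pics/ and viewed, at most 10 in all, crops included, and the job is handed in when it is done.

Besides the shell and the picture viewer there is one more tool, called after "Call:" as name(argument=value, ...), one argument or row to a line, values as JSON. play_rows: Moves the arm, as the interface text tells. Shift numbers are shares of 0.05 m and turn numbers shares of 8 degrees, none past 1 either way. Its arguments: {"type":"object","properties":{"series":{"type":"array"},"force":{"type":"number"}},"required":["series"]}

```bash
ls; mkdir -p pics
cat > h.py <<'E'
import numpy as np, cv2
from scipy.spatial.transform import Rotation as R
from station import ctrl, imaging
def grab(n):
    o=ctrl.get_obs(); im=imaging.get_image(n)
    K=np.array([[im['fx'],0,im['cx']],[0,im['fy'],im['cy']],[0,0,1]])
    if n=='wrist':
        T=np.eye(4); T[:3,:3]=R.from_rotvec(o['tool_rot']).as_matrix(); T[:3,3]=o['tool_pos']
        C=T@np.array(im['hand_eye'])
    else: C=np.linalg.inv(np.array(im['extrinsics']))
    return dict(img=im['color'],K=K,D=np.array(im['D'],float),C=C,o=o)
def plane(v,px,z):
    p=cv2.undistortPoints(np.array(px,float).reshape(-1,1,2),v['K'],v['D'])[:,0]
    d=np.c_[p,np.ones(len(p))]@v['C'][:3,:3].T; c=v['C'][:3,3]
    return c+d*((z-c[2])/d[:,2])[:,None]
def proj(v,P):
    E=np.linalg.inv(v['C']); return cv2.projectPoints(np.array(P,float).reshape(-1,1,3),cv2.Rodrigues(E[:3,:3])[0],E[:3,3],v['K'],v['D'])[0][:,0]
E
python3 - <<'E'
from h import *
for n in ('side','top'):
    v=grab(n); cv2.imwrite(f'pics/{n}0.png',v['img']); print(n,v['C'].round(3).tolist(),v['K'][0,0])
o=v['o'];print({k:np.round(x,3).tolist() for k,x in o.items()})
print(imaging.get_image('wrist')['hand_eye'])
E
```

```text
pics
side [[0.999, -0.007, 0.044, 0.452], [-0.041, -0.551, 0.833, -0.708], [0.019, -0.834, -0.551, 0.599], [0.0, 0.0, 0.0, 1.0]] 491.68091521728536
top [[0.069, -0.977, 0.201, 0.267], [-0.998, -0.067, 0.017, 0.143], [-0.003, -0.202, -0.979, 1.197], [0.0, 0.0, 0.0, 1.0]] 586.912373958679
{'t': 0.05, 'q': [-1.442, 0.053, 1.614, 0.0, 1.476, -0.119], 'dq': [0.0, -0.001, -0.002, -0.0, 0.0, 0.001], 'effort': [0.001, -39.517, -37.166, -0.0, 0.004, 0.0], 'tool_pos': [0.153, -0.605, 0.23], 'tool_rot': [-3.116, -0.388, 0.0], 'contact_force': [-0.09, 0.48, -0.033], 'wrist_torque': [-0.024, 0.008, -0.061], 'grip_force': 0.0, 'opening': 0.085}
[[-2.10763045e-04 -9.61217356e-01 -2.75791860e-01  6.97985624e-02]
 [ 9.99999771e-01 -2.51293280e-05 -6.76627116e-04  4.98214661e-05]
 [ 6.43455263e-04 -2.75791939e-01  9.61217141e-01 -1.43213483e-01]
 [ 0.00000000e+00  0.00000000e+00  0.00000000e+00  1.00000000e+00]]
```

View pics/top0.png

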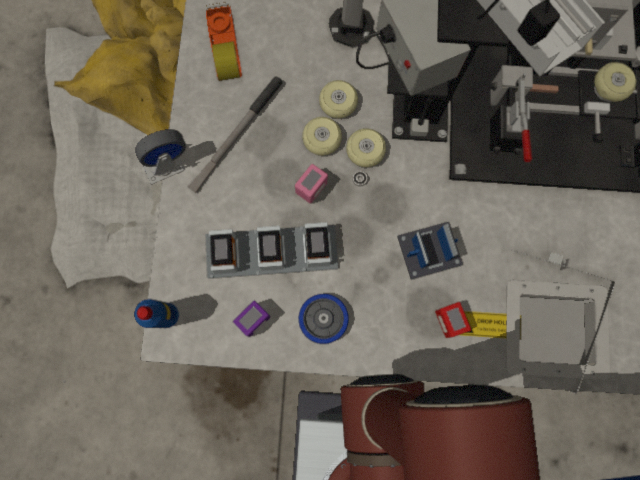

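View pics/side0.png

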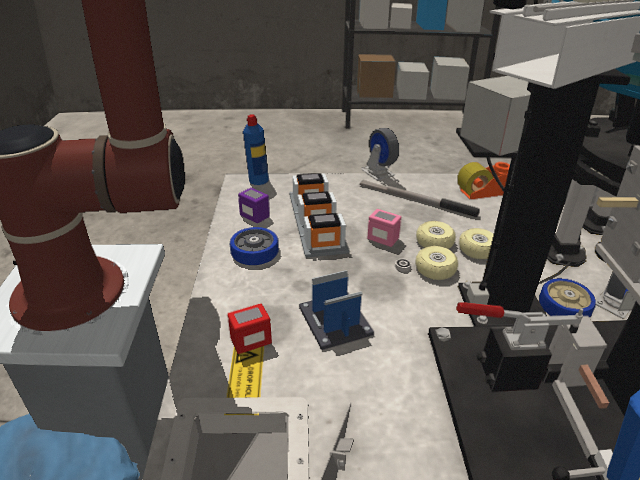

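The top view shows the rack with cartridges at about px (222,250), (270,246) and (318,243). The dock is at (432,249), the wheel at (324,318), the bearing at (360,178) and the bottle at (155,313). The side view agrees: dock at (338,310), cartridges in a row at (310,205).

Run:
```python
from h import *
v=grab('top')
L=plane(v,[(222,250),(270,246),(318,243)],.066);print('lids',L.round(3))
print('dock',plane(v,[(432,250)],.02).round(3),'wheel',plane(v,[(324,318)],.03).round(3),'pink/red/purple',plane(v,[(311,183),(455,320),(252,318)],.05).round(3))
print('bin',plane(v,[(555,330),(510,290)],.05).round(3),'clamp',plane(v,[(510,100),(450,180),(527,155)],.1).round(3), 'bottle',plane(v,[(144,313)],.182).round(3))
print(proj(v,[(0,0,0),v['o']['tool_pos']]))
```

```text
lids [[0.464 0.334 0.066]
 [0.478 0.241 0.066]
 [0.49  0.147 0.066]]
dock [[ 0.501 -0.086  0.02 ]] wheel [[0.348 0.126 0.03 ]] pink/red/purple [[ 0.617  0.17   0.05 ]
 [ 0.359 -0.129  0.05 ]
 [ 0.337  0.265  0.05 ]]
bin [[ 0.353 -0.325  0.05 ]
 [ 0.425 -0.236  0.05 ]] clamp [[ 0.804 -0.221  0.1  ]
 [ 0.627 -0.102  0.1  ]
 [ 0.689 -0.254  0.1  ]] bottle [[0.324 0.439 0.182]]
[[377.10371475 504.45866909]
 [770.03867676 458.79656259]]
```

Call:
play_rows(
  series=[
    [1,[0.8,-0.55,-0.5],[0,0,0]],
    [1,[0.84,-0.58,-0.4],[0,0,0]],
    [1,[0.84,-0.58,-0.3],[0,0,0]],
    [1,[0.84,-0.58,-0.2],[0,0,0]],
    [1,[0.84,-0.58,0],[0,0,0]],
    [1,[0.84,-0.58,0],[0,0,0]],
    [1,[0.84,-0.58,0],[0,0,0]],
    [1,[0.84,-0.6,0],[0,0,0]],
  ],
)

```text
t: 1.2
tool_pos: [0.4211, -0.2981, 0.3012]
tool_rot: [3.117, 0.388, 0.0]
contact_force: [0.1, 0.1, -0.0]
opening: 0.0855
grip_force: 0.0
```

Call:
play_rows(
  series=[
    [1,[0.42,-1,0],[0,0,0]],
    [1,[0.42,-1,0],[0,0,0]],
    [1,[0.42,-1,0],[0,0,0]],
    [1,[0.42,-1,0],[0,0,0]],
    [1,[0.42,-1,0],[0,0,0]],
    [1,[0.42,-1,0],[0,0,0]],
    [1,[0.42,-1,0],[0,0,0.4]],
    [1,[0.42,-0.7,0],[0,0,0.4]],
  ],
)

```text
t: 2.2
tool_pos: [0.4907, 0.1164, 0.3014]
tool_rot: [-3.134, -0.213, -0.001]
contact_force: [0.0, 0.3, -0.2]
opening: 0.0853
grip_force: 0.0
```

Run:
```python
from h import *
v=grab('wrist'); o=v['o']; print(o['t'],o['tool_pos'],o['tool_rot'],o['contact_force'],v['K'][0,0])
cv2.imwrite('pics/w1.png',v['img']);np.save('w1.npy',v,allow_pickle=True)
print(proj(v,[(.464,.334,.066),(.478,.241,.066),(.49,.147,.066),(.5,-.085,.07)]).round())
```

```text
2.2 [0.49065211 0.11640182 0.30137352] [-3.13428970e+00 -2.13315628e-01 -6.28880476e-04] [ 0.01603899  0.32381789 -0.23316653] 372.08277485062086
[[106. 199.]
 [196. 198.]
 [288. 199.]
 [511. 220.]]
```

View pics/w1.png

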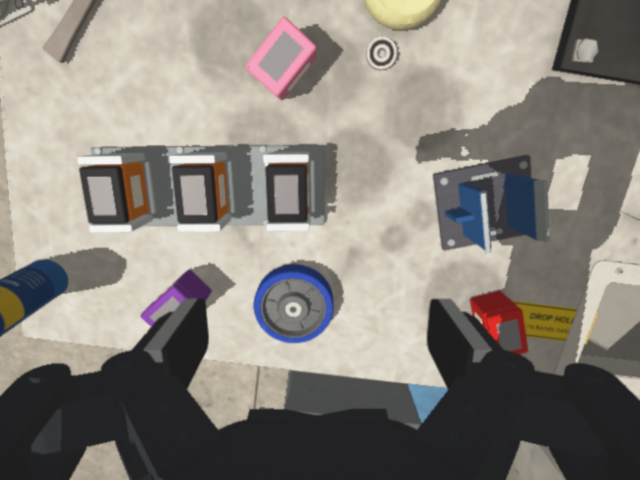

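The wrist view shows the three lids at about px (108,195), (198,194) and (287,192), between white stop plates. The dock is at about (490,203), rotated roughly 12° in the image, with nothing between it and the rack.

```bash
cat >> h.py <<'E'
def lids(v,roi,z=.066,thr=62):
    x0,y0,x1,y1=roi; g=v['img'].max(2); m=np.zeros(g.shape,np.uint8); m[y0:y1,x0:x1]=(g[y0:y1,x0:x1]<thr)*255
    out=[]
    for c in cv2.findContours(m,cv2.RETR_EXTERNAL,cv2.CHAIN_APPROX_NONE)[0]:
        if cv2.contourArea(c)<800: continue
        P=plane(v,c[:,0],z)[:,:2].astype(np.float32)
        r=cv2.minAreaRect(P*1000); b=cv2.boundingRect(c)
        out.append((np.round(r[0],1),np.round(r[1],1),round(r[2],1),b))
    return out
E
python3 - <<'E'
from h import *
v=np.load('w1.npy',allow_pickle=True).item()
for t in (45,62,75):
  print(t)
  for r in lids(v,(70,130,330,245),thr=t): print(r)
o=v['o'];Rm=R.from_rotvec(o['tool_rot']).as_matrix();print('tool yaw',np.arctan2(Rm[1,0],Rm[0,0]))
e=plane(v,[(92,148),(325,143.5)],.008);print(e, np.degrees(np.arctan2(*(e[0]-e[1])[:2])))
E
```

```text
45
62
(array([495. , 148.8]), array([57.7, 39.7]), 7.8, (267, 165, 40, 57))
75
(array([468.7, 334.9]), array([58.3, 42.5]), 8.1, (80, 166, 49, 57))
(array([494.9, 149. ]), array([57.7, 40.3]), 7.7, (266, 165, 41, 57))
(array([481.7, 241.8]), array([58.9, 41.2]), 8.1, (173, 165, 45, 58))
tool yaw 0.13590777740695983
[[0.50746116 0.38052438 0.008     ]
 [0.54798228 0.11555606 0.008     ]] -8.69477499336229
```

Call:
play_rows(
  series=[
    [1,[0.17,-0.63,1],[0,0,0]],
    [1,[0,0,1],[0,0,0]],
    [1,[0,0,1],[0,0,0]],
    [1,[0,0,1],[0,0,0]],
    [1,[0,0,0.9],[0,0,0]],
    [1,[0,0,0.6],[0,0,0]],
    [1,[0,0,0],[0,0,0]],
  ],
  force=30,
)

```text
t: 3.12
tool_pos: [0.4923, 0.1461, 0.0234]
tool_rot: [3.134, 0.213, -0.011]
contact_force: [-0.3, 0.2, 0.1]
opening: 0.0856
grip_force: 0.0
```

Call:
play_rows(
  series=[
    [0,[0,0,0],[0,0,0]],
    [0,[0,0,0],[0,0,0]],
    [0,[0,0,0],[0,0,0]],
    [0,[0,0,0],[0,0,0]],
  ],
)

```text
t: 3.62
tool_pos: [0.4967, 0.1469, 0.0284]
tool_rot: [-3.134, -0.214, -0.006]
contact_force: [-0.4, 1.7, 5.9]
opening: 0.0419
grip_force: 32.0
```

Call:
play_rows(
  series=[
    [0,[0,0,-0.15],[0,0,0]],
    [0,[0,0,-0.2],[0,0,0]],
    [0,[0,0,-0.2],[0,0,0]],
    [0,[0,0,0],[0,0,0]],
    [0,[0,0,0],[0,0,0]],
    [0,[0,0,0],[0,0,0]],
  ],
  force=50,
)

```text
t: 4.38
tool_pos: [0.4949, 0.1465, 0.0535]
tool_rot: [3.134, 0.214, -0.001]
contact_force: [1.2, -0.4, -0.7]
opening: 0.0415
grip_force: 51.1
```

Run:
```python
from h import *
o=ctrl.get_obs();print({k:np.round(x,3).tolist() for k,x in o.items()})
v=grab('wrist');cv2.imwrite('pics/w2.png',v['img'])
```

```text
{'t': 4.375, 'q': [0.144, -0.024, 2.005, -0.0, 1.16, 1.578], 'dq': [-0.001, 0.001, -0.0, 0.001, 0.002, -0.002], 'effort': [0.035, -31.762, -32.491, 0.008, 0.166, 0.011], 'tool_pos': [0.495, 0.147, 0.053], 'tool_rot': [3.134, 0.214, -0.001], 'contact_force': [1.212, -0.376, -0.732], 'wrist_torque': [0.049, -0.052, 0.019], 'grip_force': 51.067, 'opening': 0.042}
```

View pics/w2.png

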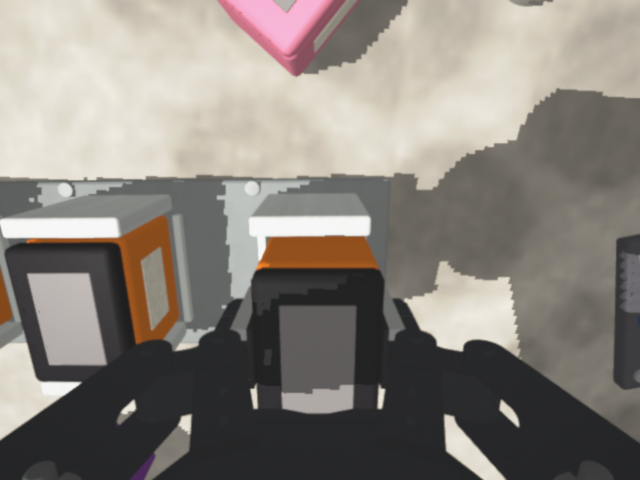

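The lid of cartridge 1 sits at about px (318,335), clearly raised above its stop plate at (310,225) and held square between the fingers. I'll take one more reading a bit higher.

Call:
play_rows(
  series=[
    [0,[0,0,-0.2],[0,0,0]],
    [0,[0,0,0],[0,0,0]],
    [0,[0,0,0],[0,0,0]],
    [0,[0,0,0],[0,0,0]],
  ],
)

```text
t: 4.92
tool_pos: [0.4949, 0.1465, 0.0637]
tool_rot: [3.134, 0.214, -0.001]
contact_force: [1.3, 1.1, -1.4]
opening: 0.0415
grip_force: 52.1
```

Call:
play_rows(
  series=[
    [0,[0,0,0],[0,0,0]],
  ],
)

```text
t: 5.05
tool_pos: [0.4949, 0.1465, 0.0636]
tool_rot: [3.134, 0.214, -0.001]
contact_force: [0.8, -0.4, -0.5]
opening: 0.0415
grip_force: 52.2
```

Call:
play_rows(
  series=[
    [0,[0,0,0],[0,0,0]],
  ],
)

```text
t: 5.18
tool_pos: [0.4949, 0.1465, 0.0636]
tool_rot: [3.134, 0.214, -0.001]
contact_force: [-0.2, 0.6, -1.6]
opening: 0.0416
grip_force: 52.2
```

Reading is about 1.1 N, so cartridge 1 is spent. I'll put it back, then move to bay 2.

Call:
play_rows(
  series=[
    [0,[0,0,0.25],[0,0,0]],
    [0,[0,0,0.25],[0,0,0]],
    [0,[0,0,0.15],[0,0,0]],
    [0,[0,0,0.05],[0,0,0]],
    [0,[0,0,0],[0,0,0]],
  ],
)

```text
t: 5.8
tool_pos: [0.4949, 0.1465, 0.0286]
tool_rot: [3.134, 0.213, -0.001]
contact_force: [0.1, -0.2, -1.1]
opening: 0.0414
grip_force: 52.3
```

Call:
play_rows(
  series=[
    [1,[0,0,0],[0,0,0]],
    [1,[0,0,0],[0,0,0]],
    [1,[0,0,0],[0,0,0]],
    [1,[0,0,0],[0,0,0]],
  ],
)

```text
t: 6.3
tool_pos: [0.4951, 0.1465, 0.0289]
tool_rot: [-3.134, -0.214, -0.0]
contact_force: [0.4, 0.2, -0.1]
opening: 0.085
grip_force: 0.0
```

Call:
play_rows(
  series=[
    [1,[0,0,-0.6],[0,0,0]],
    [1,[0,0,-1],[0,0,0]],
    [1,[0,-0.96,0],[0,0,0]],
    [1,[0,-0.96,0],[0,0,0]],
    [1,[0,0,0.8],[0,0,0]],
    [1,[0,0,0.5],[0,0,0]],
    [1,[0,0,0.3],[0,0,0]],
    [1,[0,0,0],[0,0,0]],
  ],
  force=50,
)

```text
t: 7.3
tool_pos: [0.4813, 0.2413, 0.0278]
tool_rot: [3.134, 0.213, -0.004]
contact_force: [0.3, 0.3, -0.6]
opening: 0.0853
grip_force: 0.0
```

Call:
play_rows(
  series=[
    [0,[0,0,0],[0,0,0]],
    [0,[0,0,0],[0,0,0]],
    [0,[0,0,0],[0,0,0]],
    [0,[0,0,0],[0,0,0]],
    [0,[0,0,-0.2],[0,0,0]],
    [0,[0,0,-0.3],[0,0,0]],
    [0,[0,0,-0.2],[0,0,0]],
    [0,[0,0,0],[0,0,0]],
  ],
)

```text
t: 8.3
tool_pos: [0.4827, 0.2419, 0.0652]
tool_rot: [-3.134, -0.214, -0.003]
contact_force: [-0.5, 0.4, -1.2]
opening: 0.0417
grip_force: 51.1
```

Call:
play_rows(
  series=[
    [0,[0,0,0],[0,0,0]],
    [0,[0,0,0],[0,0,0]],
  ],
)

```text
t: 8.55
tool_pos: [0.4815, 0.2415, 0.0631]
tool_rot: [3.134, 0.214, -0.002]
contact_force: [0.5, -0.5, -1.1]
opening: 0.0414
grip_force: 51.1
```

Call:
play_rows(
  series=[
    [0,[0,0,0],[0,0,0]],
  ],
)

```text
t: 8.68
tool_pos: [0.4817, 0.2415, 0.0633]
tool_rot: [3.134, 0.214, -0.002]
contact_force: [0.3, -0.8, -2.0]
opening: 0.0415
grip_force: 51.1
```

Call:
play_rows(
  series=[
    [0,[0,0,0],[0,0,0]],
  ],
)

```text
t: 8.8
tool_pos: [0.4819, 0.2416, 0.0635]
tool_rot: [3.134, 0.214, -0.001]
contact_force: [0.6, 0.6, -1.7]
opening: 0.0412
grip_force: 51.1
```

About 1.5 N, so cartridge 2 is spent as well. I'll return it and go to bay 3.

Call:
play_rows(
  series=[
    [0,[0,0,0.25],[0,0,0]],
    [0,[0,0,0.25],[0,0,0]],
    [0,[0,0,0.15],[0,0,0]],
    [0,[0,0,0.05],[0,0,0]],
    [0,[0,0,0],[0,0,0]],
  ],
)

```text
t: 9.43
tool_pos: [0.4818, 0.2416, 0.0302]
tool_rot: [3.133, 0.214, -0.003]
contact_force: [-6.7, -2.7, 12.0]
opening: 0.0413
grip_force: 53.0
```

Call:
play_rows(
  series=[
    [1,[0,0,0],[0,0,0]],
    [1,[0,0,0],[0,0,0]],
    [1,[0,0,0],[0,0,0]],
    [1,[0,0,0],[0,0,0]],
  ],
)

```text
t: 9.93
tool_pos: [0.4819, 0.2416, 0.0286]
tool_rot: [3.134, 0.214, -0.0]
contact_force: [-0.4, -0.9, -0.0]
opening: 0.0855
grip_force: 0.0
```

Call:
play_rows(
  series=[
    [1,[0,0,-0.6],[0,0,0]],
    [1,[0,0,-1],[0,0,0]],
    [1,[0,-0.94,0],[0,0,0]],
    [1,[0,-0.94,0],[0,0,0]],
    [1,[0,0,0.8],[0,0,0]],
    [1,[0,0,0.5],[0,0,0]],
    [1,[0,0,0.3],[0,0,0]],
    [1,[0,0,0],[0,0,0]],
  ],
  force=70,
)

```text
t: 10.92
tool_pos: [0.4686, 0.3343, 0.0276]
tool_rot: [3.133, 0.213, -0.003]
contact_force: [-0.1, -0.6, 0.4]
opening: 0.0855
grip_force: 0.0
```

Call:
play_rows(
  series=[
    [0,[0,0,0],[0,0,0]],
    [0,[0,0,0],[0,0,0]],
    [0,[0,0,0],[0,0,0]],
    [0,[0,0,0],[0,0,0]],
    [0,[0,0,-0.2],[0,0,0]],
    [0,[0,0,-0.3],[0,0,0]],
    [0,[0,0,-0.2],[0,0,0]],
    [0,[0,0,0],[0,0,0]],
  ],
)

```text
t: 11.92
tool_pos: [0.4695, 0.335, 0.065]
tool_rot: [-3.134, -0.213, -0.001]
contact_force: [0.6, -0.8, -5.4]
opening: 0.0409
grip_force: 72.7
```

Call:
play_rows(
  series=[
    [0,[0,0,0],[0,0,0]],
    [0,[0,0,0],[0,0,0]],
  ],
)

```text
t: 12.18
tool_pos: [0.4687, 0.3345, 0.0631]
tool_rot: [3.134, 0.214, -0.002]
contact_force: [-0.7, -0.1, -5.2]
opening: 0.0409
grip_force: 72.7
```

Cartridge 3 reads about 5.2 N, so it is the full one. I'll carry it to the free table area between rack and dock, and look at the dock from there.

Call:
play_rows(
  series=[
    [0,[0,0,-0.3],[0,0,0]],
    [0,[0,0,-0.6],[0,0,0]],
    [0,[0,0,-0.9],[0,0,0]],
    [0,[0,0.5,-0.7],[0,0,0]],
    [0,[-0.1,0.9,-0.1],[0,0,0]],
    [0,[-0.1,1,0],[0,0,0]],
    [0,[-0.1,1,0],[0,0,0]],
    [0,[-0.08,1,0],[0,0,0]],
  ],
)

```text
t: 13.18
tool_pos: [0.4797, 0.1129, 0.1945]
tool_rot: [-3.134, -0.214, 0.0]
contact_force: [0.9, 0.6, -5.1]
opening: 0.0409
grip_force: 74.2
```

Call:
play_rows(
  series=[
    [0,[0,0.9,0],[0,0,0]],
    [0,[0,0.6,0],[0,0,0]],
    [0,[0,0,0],[0,0,0]],
    [0,[0,0,0],[0,0,0]],
  ],
)

```text
t: 13.68
tool_pos: [0.4902, 0.0404, 0.1942]
tool_rot: [-3.134, -0.213, 0.0]
contact_force: [-0.6, 0.0, -4.8]
opening: 0.0413
grip_force: 74.9
```

Run:
```python
from h import *
v=grab('wrist'); o=v['o']; print(o['t'],o['tool_pos'],o['tool_rot'],o['contact_force'])
cv2.imwrite('pics/w3.png',v['img']);np.save('w3.npy',v,allow_pickle=True)
```

```text
13.675 [0.49021511 0.04037654 0.19415314] [-3.13354050e+00 -2.13384792e-01  3.42967326e-04] [-0.60514367  0.02711337 -4.78460044]
```

View pics/w3.png

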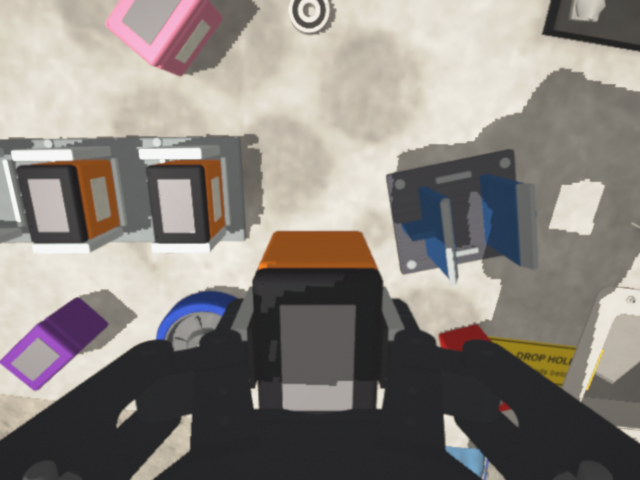

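The wrist view shows the cartridge held square. The dock base corners are at about px (387,175), (512,150) and (402,274), with bright lips at (453,177) and (467,252). Bays 1 and 2 are both seated.

Run:
```python
from h import *
v=np.load('w3.npy',allow_pickle=True).item()
g=cv2.cvtColor(v['img'],cv2.COLOR_BGR2GRAY)
c=np.array([[387,175],[512,150],[402,274]],np.float32).reshape(-1,1,2)
c=cv2.cornerSubPix(g,c,(5,5),(-1,-1),(3,30,.01))[:,0]; print(c)
P=plane(v,c,.010)[:,:2]; A,B,C=P
print('lens',np.linalg.norm(A-B),np.linalg.norm(A-C))
ux=A-C; uy=A-B; a1=np.arctan2(ux[1],ux[0]); a2=np.arctan2(-uy[0],uy[1]); print('yaw',a1,a2)
cen=(B+C)/2; print('cen',cen)
# lips: bright in dock interior
hsv=cv2.cvtColor(v['img'],cv2.COLOR_BGR2HSV); m=np.zeros(g.shape,np.uint8)
for (x0,y0,x1,y1) in [(430,168,480,186),(452,243,485,260)]:
    w=(g[y0:y1,x0:x1]>95).astype(np.uint8); k=cv2.connectedComponentsWithStats(w)
    i=1+np.argmax(k[2][1:,4]); print('lip',k[2][i],k[3][i]+[x0,y0],plane(v,[k[3][i]+[x0,y0]],.015)[0])
# blue cheek inner... print steel edge contours
m=((v['img'].min(2)>110)).astype(np.uint8); m[:,:425]=0; m[:165]=0; m[285:]=0; m[:,545:]=0
for q in cv2.findContours(m,0,1)[0]:
    if cv2.contourArea(q)>25: r=cv2.minAreaRect(q); print('edge',r, plane(v,[r[0]],.082)[0])
```

```text
[[385.56305 174.4784 ]
 [513.2335  149.42406]
 [401.6708  273.94986]]
lens 0.11125066572668833 0.09504275548578148
yaw 0.34654566766402156 0.3320300934139486
cen [ 0.50499805 -0.08261008]
lip [  6   4  35  11 192] [453.265625   177.03645833] [ 0.53786213 -0.07126725  0.015     ]
lip [  0   0  33  17 463] [468.63066955 251.79913607] [ 0.47348926 -0.10115729  0.015     ]
edge ((466.9422912597656, 251.71153259277344), (7.648528575897217, 24.71063232421875), 78.69007110595703) [ 0.49125026 -0.06858223  0.082     ]
edge ((484.5, 224.5), (119.0, 119.0), 90.0) [ 0.51273127 -0.07600369  0.082     ]
```

Call:
play_rows(
  series=[
    [0,[0,0,0.5],[0,0,-0.74]],
    [0,[0,0,0.9],[0,0,-0.73]],
    [0,[0,0,0.9],[0,0,0]],
    [0,[0,0,0.7],[0,0,0]],
    [0,[0,0,0.3],[0,0,0]],
    [0,[0,0,0.08],[0,0,0]],
    [0,[0,0,0.05],[0,0,0]],
    [0,[0,0,0],[0,0,0]],
  ],
)

```text
t: 14.72
tool_pos: [0.4917, 0.0399, 0.0237]
tool_rot: [3.095, 0.534, 0.004]
contact_force: [0.2, 0.1, -4.4]
opening: 0.0409
grip_force: 74.5
```

Call:
play_rows(
  series=[
    [0,[0,0,0.03],[0,0,0]],
    [0,[0,0,0],[0,0,0]],
  ],
)

```text
t: 14.98
tool_pos: [0.4917, 0.0398, 0.0226]
tool_rot: [3.095, 0.533, 0.004]
contact_force: [-2.4, -0.1, 4.8]
opening: 0.0413
grip_force: 75.7
```

Call:
play_rows(
  series=[
    [1,[0,0,0],[0,0,0]],
    [1,[0,0,0],[0,0,0]],
    [1,[0,0,0],[0,0,0]],
    [1,[0,0,0],[0,0,0]],
    [1,[0,0,-0.6],[0,0,0]],
    [1,[0,0,-1],[0,0,0]],
    [1,[0,0,-1],[0,0,-0.6]],
    [1,[0,0,-1],[0,0,-1]],
  ],
)

```text
t: 15.98
tool_pos: [0.4902, 0.04, 0.2023]
tool_rot: [3.015, 0.882, 0.0]
contact_force: [0.6, -0.0, 0.1]
opening: 0.0854
grip_force: 0.0
```

Call:
play_rows(
  series=[
    [1,[0,0,-0.4],[0,0,-1]],
    [1,[0,0,0],[0,0,-1]],
    [1,[0,0,0],[0,0,-1]],
    [1,[0,0,0],[0,0,-1]],
    [1,[0,0,0],[0,0,-1]],
    [1,[0,0,0],[0,0,-1]],
    [1,[0,0,0],[0,0,-1]],
    [1,[0,0,0],[0,0,-1]],
  ],
)

```text
t: 16.98
tool_pos: [0.4904, 0.0399, 0.2206]
tool_rot: [-2.089, -2.346, 0.0]
contact_force: [0.4, -1.3, 0.0]
opening: 0.0851
grip_force: 0.0
```

Call:
play_rows(
  series=[
    [1,[0,0,0],[0,0,-1]],
    [1,[0,0,0],[0,0,-0.65]],
    [1,[0,0,0],[0,0,0]],
  ],
)

```text
t: 17.35
tool_pos: [0.4904, 0.04, 0.2206]
tool_rot: [-1.813, -2.565, 0.0]
contact_force: [-0.4, 0.4, -0.5]
opening: 0.0855
grip_force: 0.0
```

Run:
```python
from h import *
v=grab('wrist'); o=v['o']; print(o['t'],o['tool_pos'],o['tool_rot'],o['q'])
Rm=R.from_rotvec(o['tool_rot']).as_matrix();print('tool yaw',np.arctan2(Rm[1,0],Rm[0,0]))
cv2.imwrite('pics/w4.png',v['img']);np.save('w4.npy',v,allow_pickle=True)
for r in lids(v,(200,150,450,420),.058,75): print(r)
```

```text
17.35 [0.49040132 0.03996024 0.22063744] [-1.81311276e+00 -2.56534698e+00  1.85851314e-04] [-7.00770080e-02 -2.67286434e-01  1.92639982e+00 -3.64725352e-07
  1.48270684e+00 -4.10361714e-01]
tool yaw 1.9110810549897632
(array([ 555.7, -148.8]), array([142. ,  12.2]), 19.5, (245, 409, 143, 11))
(array([636.6, -57.8]), array([ 54.3, 130.5]), 19.1, (395, 300, 55, 120))
(array([489. ,  39.5]), array([58. , 40.6]), 19.5, (281, 194, 70, 48))
```

View pics/w4.png

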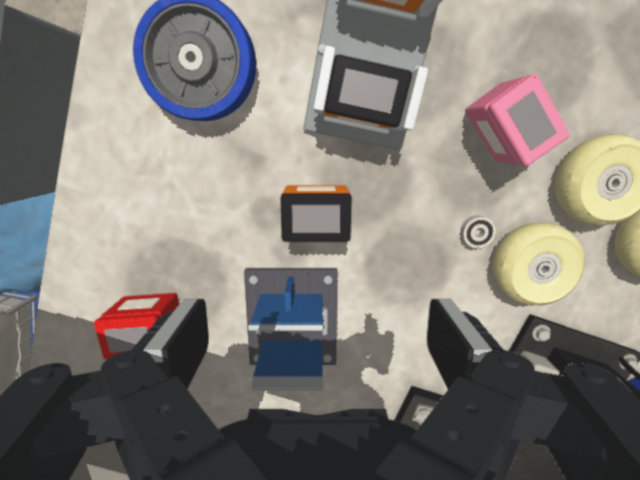

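The view shows the cartridge standing at px (316,215), with the dock below it in the image: base corners about (245,268), (337,268), (337,365) and (248,366). Both are parallel to the image axes.

Run:
```python
from h import *
v=np.load('w4.npy',allow_pickle=True).item()
g=cv2.cvtColor(v['img'],cv2.COLOR_BGR2GRAY)
c=np.array([[245,268],[337,268],[338,365],[248,366]],np.float32).reshape(-1,1,2)
c=cv2.cornerSubPix(g,c,(5,5),(-1,-1),(3,30,.01))[:,0]; print(c)
P=plane(v,c,.010)[:,:2]; print(P.round(4))
for i,j in((0,1),(3,2),(0,3),(1,2)):
    d=P[j]-P[i]; print(i,j,np.linalg.norm(d).round(4),np.degrees(np.arctan2(d[1],d[0])).round(2))
print('cen',P.mean(0),(P[0]+P[2])/2,(P[1]+P[3])/2)
crop=cv2.resize(v['img'][255:390,230:350],None,fx=4,fy=4,interpolation=cv2.INTER_CUBIC);cv2.imwrite('pics/w4c.png',crop)
```

```text
[[244.66766 267.76276]
 [336.49057 267.58987]
 [335.01498 364.28354]
 [248.      366.     ]]
[[ 0.4418 -0.0437]
 [ 0.5295 -0.0125]
 [ 0.5673 -0.1192]
 [ 0.4777 -0.1533]]
0 1 0.093 19.6
3 2 0.0958 20.83
0 3 0.1153 -71.86
1 2 0.1132 -70.5
cen [ 0.50409043 -0.08219793] [ 0.50456418 -0.0814844 ] [ 0.50361669 -0.08291146]
```

View pics/w4c.png

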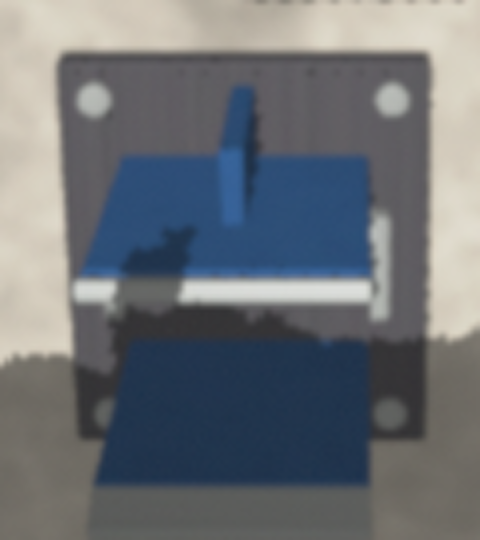

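Run:
```python
from h import *
v=np.load('w4.npy',allow_pickle=True).item()
a=.34; X=np.array([np.cos(a),np.sin(a)]);Y=np.array([-X[1],X[0]]); t=v['o']['tool_pos'][:2]
def f(n,px,z):
    px=[(230+x/4-.4,255+y/4-.4) for x,y in px]
    for p in plane(v,px,z): d=p[:2]-t; print(n,'x̂ %.4f ŷ %.4f'%(d@X,d@Y))
f('far inner top z72',[(95,487),(370,487)],.072)
f('near steel z82 outer',[(73,277),(371,277)],.082)
f('near steel z82 inner',[(73,302),(371,302)],.082)
f('floor edge far(z10 visible end at lip/near?)',[(125,340),(370,340)],.010)
f('base top z10',[(60,55),(430,55),(424,437),(80,437)],.010)
f('bolts',[(93,100),(392,100),(389,413),(108,413)],.012)
f('lip',[(381,212),(381,320)],.015)
f('near cheek outer bottom z10',[(122,157),(367,157)],.010)
```

```text
far inner top z72 x̂ -0.0587 ŷ -0.1455
far inner top z72 x̂ 0.0043 ŷ -0.1454
near steel z82 outer x̂ -0.0589 ŷ -0.0862
near steel z82 outer x̂ 0.0041 ŷ -0.0862
near steel z82 inner x̂ -0.0592 ŷ -0.0921
near steel z82 inner x̂ 0.0041 ŷ -0.0921
floor edge far(z10 visible end at lip/near?) x̂ -0.0608 ŷ -0.1450
floor edge far(z10 visible end at lip/near?) x̂ 0.0051 ŷ -0.1450
base top z10 x̂ -0.0738 ŷ -0.0633
base top z10 x̂ 0.0200 ŷ -0.0633
base top z10 x̂ 0.0200 ŷ -0.1752
base top z10 x̂ -0.0745 ŷ -0.1752
bolts x̂ -0.0656 ŷ -0.0748
bolts x̂ 0.0104 ŷ -0.0748
bolts x̂ 0.0103 ŷ -0.1662
bolts x̂ -0.0660 ŷ -0.1663
lip x̂ 0.0077 ŷ -0.1046
lip x̂ 0.0079 ŷ -0.1360
near cheek outer bottom z10 x̂ -0.0593 ŷ -0.0915
near cheek outer bottom z10 x̂ 0.0041 ŷ -0.0914
```

Call:
play_rows(
  series=[
    [1,[0,0,0.8],[0,0,0]],
    [1,[0,0,1],[0,0,0]],
    [1,[0,0,1],[0,0,0]],
    [1,[0,0,0.7],[0,0,0]],
    [1,[0,0,0.4],[0,0,0]],
    [1,[0,0,0.15],[0,0,0]],
    [1,[0,0,0],[0,0,0]],
  ],
)

```text
t: 18.27
tool_pos: [0.4905, 0.0399, 0.0184]
tool_rot: [-1.812, -2.566, 0.0]
contact_force: [0.6, -0.0, -0.7]
opening: 0.0855
grip_force: 0.0
```

Call:
play_rows(
  series=[
    [0,[0,0,0],[0,0,0]],
    [0,[0,0,0],[0,0,0]],
    [0,[0,0,0],[0,0,0]],
    [0,[0,0,0],[0,0,0]],
    [0,[0,0,0],[0,0,0]],
  ],
)

```text
t: 18.9
tool_pos: [0.4915, 0.0397, 0.0199]
tool_rot: [1.811, 2.565, 0.001]
contact_force: [-1.9, 0.0, 6.5]
opening: 0.0593
grip_force: 77.3
```

Call:
play_rows(
  series=[
    [0,[0,0,-0.3],[0,0,0]],
    [0,[0,0,-0.7],[0,0,0]],
    [0,[0,0,-1],[0,0,0]],
    [0,[0,0,-1],[0,0,0]],
    [0,[0,0,0],[0,0,0]],
    [0,[0,0,0],[0,0,0]],
  ],
)

```text
t: 19.65
tool_pos: [0.4893, 0.0401, 0.1669]
tool_rot: [-1.811, -2.565, 0.002]
contact_force: [-0.8, -0.0, -5.2]
opening: 0.0594
grip_force: 80.0
```

Run:
```python
from h import *
v=grab('wrist'); o=v['o']; print(o['t'],o['tool_pos'],o['tool_rot'])
cv2.imwrite('pics/w5.png',v['img']);np.save('w5.npy',v,allow_pickle=True)
```

```text
19.65 [0.48927644 0.04007841 0.16685265] [-1.81061693e+00 -2.56472187e+00  1.83506330e-03]
```

View pics/w5.png

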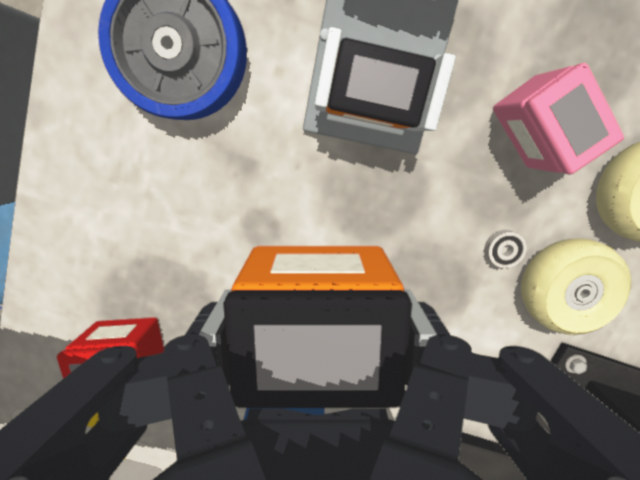

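Cartridge is gripped squarely by its short ends (lid at px (318,348)), dock hidden below. I'll move over the dock and lower to just above the cheeks.

Call:
play_rows(
  series=[
    [0,[-0.4,-0.1,0],[0,0,0]],
    [0,[-0.6,-0.13,0],[0,0,0]],
    [0,[-0.6,-0.12,0],[0,0,0]],
    [0,[-0.5,-0.1,0],[0,0,0]],
    [0,[-0.33,-0.07,0.3],[0,0,0]],
    [0,[0,0,0.4],[0,0,0]],
    [0,[0,0,0.2],[0,0,0]],
    [0,[0,0,0],[0,0,0]],
  ],
)

```text
t: 20.7
tool_pos: [0.5052, -0.082, 0.121]
tool_rot: [-1.808, -2.564, 0.002]
contact_force: [-0.5, 0.6, -4.9]
opening: 0.059
grip_force: 79.8
```

Call:
play_rows(
  series=[
    [0,[0,0,0],[0,0,0]],
    [0,[0,0,0],[0,0,0]],
  ],
)

```text
t: 20.95
tool_pos: [0.5073, -0.0831, 0.1243]
tool_rot: [1.81, 2.566, 0.001]
contact_force: [0.0, 0.4, -4.2]
opening: 0.059
grip_force: 79.8
```

Run:
```python
from h import *
o=ctrl.get_obs();a=.34; X=np.array([np.cos(a),np.sin(a)]);Y=np.array([-X[1],X[0]]); d=o['tool_pos'][:2]-np.array([.4904,.03996])
print(o['tool_pos'],'x̂ %.4f ŷ %.4f'%(d@X,d@Y)); Rm=R.from_rotvec(o['tool_rot']).as_matrix();print('yaw',np.arctan2(Rm[1,0],Rm[0,0]))
v=grab('side'); b=v['img'][230:360,270:400]; cv2.imwrite('pics/s2.png',cv2.resize(b,None,fx=4.5,fy=4.5,interpolation=cv2.INTER_CUBIC))
```

```text
[ 0.50731633 -0.08312673  0.12433697] x̂ -0.0251 ŷ -0.1217
yaw 1.9126866049712077
```

View pics/s2.png

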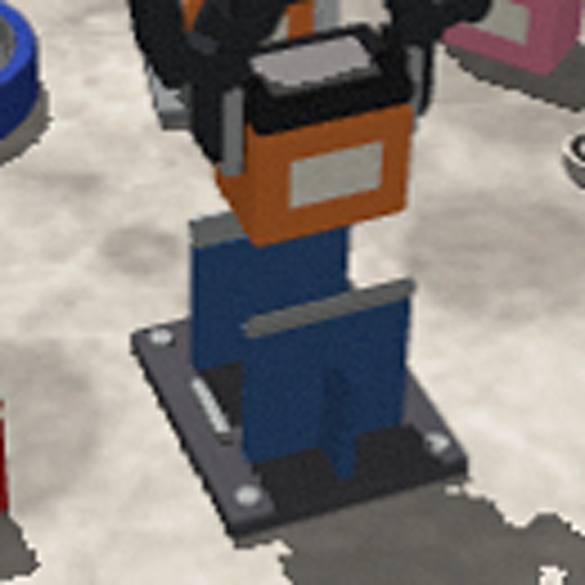

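The side view shows the cartridge above the dock, about parallel to the cheeks. The near bottom edge of the cartridge runs from (260,246) to (410,210) in the crop, and the near cheek's foot from (243,458) to (405,420). I'll settle and check the offset in this view.

Call:
play_rows(
  series=[
    [0,[0,0,0],[0,0,0]],
    [0,[0,0,0],[0,0,0]],
    [0,[0,0,0],[0,0,0]],
    [0,[0,0,0],[0,0,0]],
  ],
)

```text
t: 21.5
tool_pos: [0.5066, -0.0833, 0.1233]
tool_rot: [-1.812, -2.566, 0.0]
contact_force: [-0.4, 0.8, -4.9]
opening: 0.0591
grip_force: 79.8
```

Run:
```python
from h import *
a=.34; X=np.array([np.cos(a),np.sin(a)]);Y=np.array([-X[1],X[0]]); t0=np.array([.4904,.03996])
o=ctrl.get_obs(); d=o['tool_pos'][:2]-t0; print(o['tool_pos'],'x̂ %.4f ŷ %.4f'%(d@X,d@Y))
v=grab('side')
def f(n,px,z):
    px=[(270+x/4.5-.4,230+y/4.5-.4) for x,y in px]
    for p in plane(v,px,z): d=p[:2]-t0; print(n,'x̂ %.4f ŷ %.4f'%(d@X,d@Y))
f('cart bottom near edge (tool at x -.0251,y -.1217)',[(260,246),(410,210)],.1043)
f('near cheek foot (ŷc-.031)',[(243,460),(405,422)],.010)
f('steel edge',[(247,335),(410,296)],.082)
f('bolts',[(162,337),(247,495),(440,440)],.010)
f('base',[(135,333),(235,527),(467,462)],.010)
b=v['img'][230:360,270:400]; m=cv2.inRange(cv2.cvtColor(b,cv2.COLOR_BGR2HSV),(5,120,80),(20,255,255)); ys,xs=np.nonzero(m)
for x in (62,70,80,88): print(x*4.5, (ys[xs==x].max()+1)*4.5)
```

```text
[ 0.50661286 -0.08328567  0.12328212] x̂ -0.0258 ŷ -0.1216
cart bottom near edge (tool at x -.0251,y -.1217) x̂ -0.0502 ŷ -0.1384
cart bottom near edge (tool at x -.0251,y -.1217) x̂ 0.0078 ŷ -0.1386
near cheek foot (ŷc-.031) x̂ -0.0582 ŷ -0.1466
near cheek foot (ŷc-.031) x̂ 0.0068 ŷ -0.1497
steel edge x̂ -0.0621 ŷ -0.1570
steel edge x̂ 0.0000 ŷ -0.1583
bolts x̂ -0.0630 ŷ -0.0718
bolts x̂ -0.0634 ŷ -0.1637
bolts x̂ 0.0150 ŷ -0.1632
base x̂ -0.0723 ŷ -0.0659
base x̂ -0.0733 ŷ -0.1769
base x̂ 0.0194 ŷ -0.1773
279.0 243.0
315.0 234.0
360.0 225.0
396.0 216.0
```

Call:
play_rows(
  series=[
    [0,[0,-0.04,0.1],[0,0,0]],
    [0,[0,0,0.15],[0,0,0]],
    [0,[0,0,0.15],[0,0,0]],
    [0,[0,0,0.1],[0,0,0]],
    [0,[0,0,0.1],[0,0,0]],
    [0,[0,0,0.1],[0,0,0]],
    [0,[0,0,0],[0,0,0]],
    [0,[0,0,0],[0,0,0]],
  ],
)

```text
t: 22.55
tool_pos: [0.505, -0.084, 0.0885]
tool_rot: [1.812, 2.566, 0.0]
contact_force: [0.0, -0.0, -4.7]
opening: 0.0592
grip_force: 79.8
```

Call:
play_rows(
  series=[
    [0,[0,0,0.15],[0,0,0]],
    [0,[0,0,0.2],[0,0,0]],
    [0,[0,0,0.2],[0,0,0]],
    [0,[0,0,0.2],[0,0,0]],
    [0,[0,0,0.15],[0,0,0]],
    [0,[0,0,0.1],[0,0,0]],
    [0,[0,0,0],[0,0,0]],
    [0,[0,0,0],[0,0,0]],
  ],
)

```text
t: 23.55
tool_pos: [0.5051, -0.084, 0.0387]
tool_rot: [1.811, 2.566, 0.0]
contact_force: [-0.7, 0.4, -6.1]
opening: 0.0594
grip_force: 79.8
```

Call:
play_rows(
  series=[
    [0,[0,0,0.04],[0,0,0]],
    [0,[0,0,0.04],[0,0,0]],
    [0,[0,0,0.04],[0,0,0]],
    [0,[0,0,0.02],[0,0,0]],
    [0,[0,0,0.02],[0,0,0]],
    [0,[0,0,0],[0,0,0]],
    [0,[0,0,0],[0,0,0]],
  ],
)

```text
t: 24.42
tool_pos: [0.5048, -0.0839, 0.0304]
tool_rot: [1.812, 2.566, 0.0]
contact_force: [0.2, 0.7, -4.5]
opening: 0.0589
grip_force: 79.8
```

Call:
play_rows(
  series=[
    [0,[0,0,0.02],[0,0,0]],
    [0,[0,0,0],[0,0,0]],
    [0,[0,0,0],[0,0,0]],
  ],
)

```text
t: 24.8
tool_pos: [0.505, -0.084, 0.0299]
tool_rot: [1.812, 2.566, 0.0]
contact_force: [-2.8, 1.0, 2.0]
opening: 0.0593
grip_force: 80.3
```

Call:
play_rows(
  series=[
    [0,[0,0,0.02],[0,0,0]],
    [0,[0,0,0],[0,0,0]],
    [0,[0,0,0],[0,0,0]],
  ],
)

```text
t: 25.18
tool_pos: [0.505, -0.084, 0.0299]
tool_rot: [-1.811, -2.566, 0.0]
contact_force: [-6.5, 3.1, 10.1]
opening: 0.0594
grip_force: 81.8
```

It touched the floor at exactly the expected height (grasp height plus 10 mm). Now I'll release and withdraw straight up.

Call:
play_rows(
  series=[
    [1,[0,0,0],[0,0,0]],
    [1,[0,0,0],[0,0,0]],
    [1,[0,0,0],[0,0,0]],
    [1,[0,0,0],[0,0,0]],
    [1,[0,0,-0.3],[0,0,0]],
    [1,[0,0,-0.8],[0,0,0]],
    [1,[0,0,-1],[0,0,0]],
    [1,[0,0,-1],[0,0,0]],
  ],
)

```text
t: 26.18
tool_pos: [0.5047, -0.0839, 0.1859]
tool_rot: [1.811, 2.566, 0.001]
contact_force: [0.9, -0.3, -0.2]
opening: 0.0855
grip_force: 0.0
```

Call:
play_rows(
  series=[
    [1,[0.6,0,-1],[0,0,0]],
    [1,[0.6,0,-0.5],[0,0,0]],
    [1,[0,0,0],[0,0,0]],
    [1,[0,0,0],[0,0,0]],
  ],
)

```text
t: 26.68
tool_pos: [0.4844, -0.0276, 0.2578]
tool_rot: [-1.812, -2.566, 0.001]
contact_force: [-0.4, -0.2, -0.0]
opening: 0.0854
grip_force: 0.0
```

Run:
```python
from h import *
v=grab('side'); w=grab('wrist'); print(v['o']['tool_pos'])
s=cv2.resize(v['img'][160:360,270:400],None,fx=3,fy=3); k=cv2.resize(w['img'],(480,360))
c=np.zeros((600,790,3),np.uint8); c[:600,:390]=s[:600,:390]; c[:300,390:]=cv2.resize(w['img'],(400,300)); t=grab('top'); c[300:,390:]=cv2.resize(t['img'][200:350,140:340],(400,300)); cv2.imwrite('pics/end.png',c)
```

```text
[ 0.48439528 -0.02764282  0.2578316 ]
```

View pics/end.png

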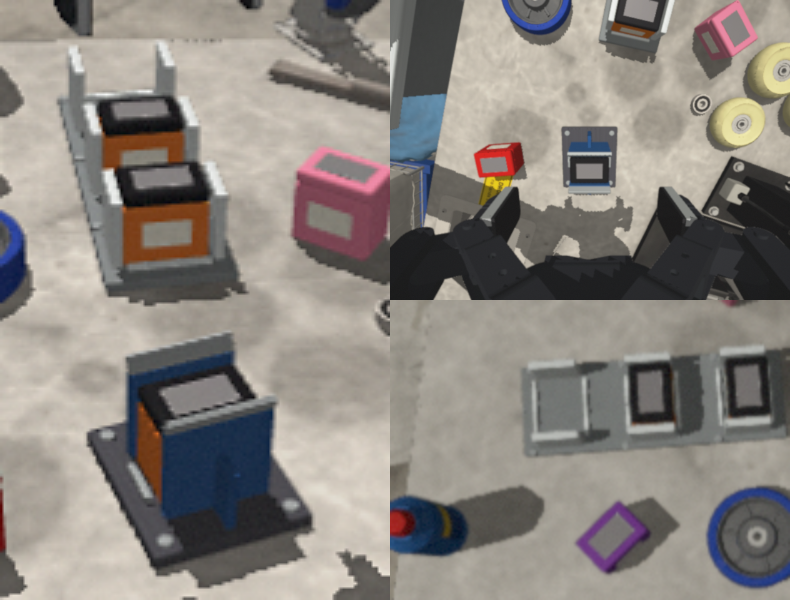

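The picture shows the full cartridge upright and down between the cheeks, with its lid below the steel edges. Cartridges 1 and 2 stand in their bays, bay 3 is empty, and the bystanders have not moved.

```bash
python3 -c "
from station import ctrl
print(ctrl.finish_job())"
```

```text
the job is handed in; nothing more can be done
None
```

The full cartridge was cartridge_3 (about 5.2 N against 1 to 1.5 N for the other two); it now stands fully down in the dock, the two spent ones are back in their bays, and the job was handed in at about 27 s.

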